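Set out the cuff bracelets from the display case

ROBOT

A 6-joint arm with a two-finger parallel gripper is mounted at the origin on the work surface. World frame = base frame: x ahead of the robot, y to its left, z up, the work surface at z = 0. Lengths are in m, angles in rad, forces in N, time in s.
With the tool pointing down it reaches from about 0.35 to 0.875 m from the base axis. Payload 4.2 kg.
Tool frame: the origin (TCP) lies between the finger pads; the fingertips stand 8 mm ahead of it and the grasp point (between the pads) lies 11 mm behind it; z points along the fingers, y is the line along which they close (so a half turn about z gives the same grasp; the last joint's range is limited). The gripper opens to 85 mm and grips with 20 to 120 N. Pads are 22 mm wide; open, the fingers measure 114 mm over their backs; the gripper's body (76 mm by 85 mm) begins 54 mm behind the grasp point. The pads swing forward as they close: fully open they stand 13 mm farther back than shut.
Start: joints at [-1.069, 0.385, 0.008, 0, -1.194, -0.259], TCP at [0.15, -0.607, 0.239] pointing down, gripper open.
Joint ranges: [-3.14, 3.14], [-1.21, 2.06], [-1.07, 1.41], [-3.16, 2.05], [-2.99, -0.16], [-3.1, 3.1]. Speed limits (rad/s): [2.79, 2.79, 3.14, 3.14, 3.14, 3.14].

INTERFACE

Orientations are given as a unit quaternion [w, x, y, z].
In Python, from plant import robot, optics gives the robot as it stands.
- The arm moves only by the tool move_arm, never from a script. Its argument "series" is a list that holds one entry, the list of rows, each a list of 7 numbers: the closure, from -1 (fully open) to 1 (shut), so that 0 is half open, then the shift along the tool's x, y, z in units of 0.25 m (1.0 is 0.25 m), then the turn, a rotation vector about the tool's x, y, z in units of 180 degrees (1.0 is 180 degrees). A call has 1 to 8 rows; each row is the pose to reach, as a shift and turn from the pose commanded when the call began, along the tool's axes at that moment, turning the shorter way round; what a row does not reach only later rows make up. A row lasts 1/8 s, in which the tool goes at most 62.5 mm and 10.7 degrees, less where a joint would pass 70% of its speed; a pose out of reach is approached as far as the arm can. A call with a number of a shift or a turn outside -1 to 1 is refused whole. A call with a gripper value outside its range is refused whole. The fingers move at their own pace and stop on an object; "grip_force" is the grip in N (left out, the last holds). Time passes only in rows, so rows that repeat a pose let the fingers close. It gives the time, the measured TCP pose, the force, the opening and the grip force at its end, in the units of the state.
- robot.observe(): the state, without advancing time (a new reading comes with each control period).
- optics.capture(name): name is "scene" or "side" or "wrist"; returns (picture, depth): 420x560x3 uint8, red, green, blue; 420x560 float32, m along the optical axis (not along the pixel's ray), 0 where there is no reading.
- optics.calibration(name): a dict with "intrinsics" (3x3 intrinsics, pixels), "rvec" (rotation vector, rad) and "tvec" (3), from world to camera coordinates, as OpenCV has them; the wrist camera has in their place "mount" (4x4, takes a point from camera to tool coordinates, whose origin is the TCP and whose axes are the flange's). Camera axes: x right, y down, z forward; pixel columns grow to the right and rows downward; lengths in m; the calibration is good to about 2 mm. A picture is of the moment at which its call begins: read the wrist's pose just before it. calibration takes no time and is no camera call.
- robot.close_job(): hands the job in; it is judged then, once.
Trained networks look in the newest picture that a camera, given by its name, has taken for a name from the list of things; names that differ only in an ending like _2 or _b are one class to them, and where a whole thing is asked for, a point or a joint stands for the part that bears it (a point fixed in the world has none). Each returns a list of dicts, best first, with "confidence" (0 to 1); they miss things now and then, are a little off and sometimes report something else, mostly with a low value. They report only what shows in the picture. A call takes as long as a camera call.
- optics.spot_in(label, camera): "centre" ([x, y, z] in m, in world coordinates, good to about 4 mm: the middle of the surface that is visible of it).
- optics.pinpoint(label, camera): "centre" ([x, y, z] in m, in world coordinates, good to about 4 mm: a listed point, or the origin of a listed thing).
The state is a dict: "time_s": time; "qpos": joint angles; "qvel": joint speeds; "tau": joint torques, N m; "ee_pos": TCP position; "eef_rot": TCP orientation; "force": force on the tool from outside, world axes, zero at the start; "torque": the same for the moment, N m; "finger_gap": opening from 0.0 (shut) to 1.0 (fully open); "finger_force": force on a finger pad.
Only numpy, scipy, OpenCV 4.12 (cv2) and the standard library are available. Lean on these libraries where they do the work, as an engineer would, in place of code of your own. Each camera call takes 0.05 s, during which the arm holds its last target. There are 200 camera calls.

TASK

Press the brass button so that the lid of the display case springs up, then steady the lid and lay it back fully open without flinging it. Take every cuff bracelet from the case and hang it over the bar of the display stand with its opening downwards, none touching another. Then swing the lid down without dropping or slamming it and press it shut until the catch snaps, leaving the things that stand around undisturbed.

Things in the scene. Friction and masses are not known exactly. Their poses are not given: they have to be found in the camera images.
- case: walnut display case, fixed (all sizes in mm). Origin: centre of its underside; x from its front (button side) to its back (hinge side), y along its length, z up. 150 (x) by 280 (y); floor 10 thick, walls 10 to 12 thick, rim 50 above the counter. Along its middle (x = 0) runs a blue padded ridge, 20 wide, 254 long, rounded top at 62; the cuffs sit astride it. Lid shut, its top is at 74
- lid (a joint): hinge of the clear lid (walnut frame 16 wide, 24 high, clear pane, 0.26 kg), rad: 0.003 caught shut, 1.75 laid back on its stop. Let go, a spring pops it up in about 1 s to roughly 0.55; from there up it is balanced and stays about where it is left (under 1 N at its edge moves it). To shut it, press down on the front bar of its frame: the last 0.06 take up to about 10 N, then the catch snaps over
- lid_hinge (a point): centre of the hinge line, on the top of the case's back wall: 75 behind the case's middle, 50 above the counter; its y axis is the hinge line. Turns with the lid
- lid_edge (a point): middle of the lid's lower front edge, 150 from the hinge line; shut, it lies 50 above the counter at the case's front. Turns with the lid: its z axis is square to the lid (up when shut), the frame's top face is 24 along it
- catch (a joint): tilt of the lid's release button in rad: 0 at rest, lets the lid go at about 0.16, fully down 0.26; sprung, about 3 N at the button's middle to press fully
- button (a point): middle of the top of the brass release button, a plate 36 (x) by 44 (y) sticking out from the middle of the case's front: 109 in front of the case's middle, 44 above the counter; press straight down, about 8 of travel. It carries the catch that hooks over the lid's front and snaps in by itself when the lid is pressed shut
- stand: bracelet display stand, fixed to the counter. Origin: centre of the underside of its walnut foot (110 by 160 by 16); y along its bar; a brass post 16 thick in the middle carries the blue padded bar
- bar_top (a point): middle of the top of the stand's horizontal bar, 190 above the counter, z up. The bar is a padded blade 16 thick (x), 52 high, 300 long (y), with a rounded top; a wooden end stop 22 wide and 5 thick stands 6 above it at each end. A cuff hung on it sits astride, its ring centre 25.5 below this top
- cuff_silver: silver-coloured open cuff bracelet, a rigid C-shaped band: 59 outside diameter, 51 inside, 18 wide (along its y), 4 thick, with a 30 opening towards its -z. Origin: centre of the ring; y is the ring's axis; z points away from the opening, up as it sits. 45 g. It starts astride the ridge in the case, ring centre 36.5 above the counter; ring axis along the case's y. None if it is not there today
- cuff_gold: gold-coloured open cuff bracelet, a rigid C-shaped band: 59 outside diameter, 51 inside, 18 wide (along its y), 4 thick, with a 30 opening towards its -z. Origin: centre of the ring; y is the ring's axis; z points away from the opening, up as it sits. 45 g. It starts astride the ridge in the case, ring centre 36.5 above the counter; ring axis along the case's y. None if it is not there today
- cuff_copper: copper-coloured open cuff bracelet, a rigid C-shaped band: 59 outside diameter, 51 inside, 18 wide (along its y), 4 thick, with a 30 opening towards its -z. Origin: centre of the ring; y is the ring's axis; z points away from the opening, up as it sits. 45 g. It starts astride the ridge in the case, ring centre 36.5 above the counter; ring axis along the case's y. None if it is not there today
- cuff_black: dark gunmetal open cuff bracelet, a rigid C-shaped band: 59 outside diameter, 51 inside, 18 wide (along its y), 4 thick, with a 30 opening towards its -z. Origin: centre of the ring; y is the ring's axis; z points away from the opening, up as it sits. 45 g. It starts astride the ridge in the case, ring centre 36.5 above the counter; ring axis along the case's y. None if it is not there today
- tape: bystander: brown desk tape dispenser, 60 by 150, 96 high; origin at the centre of its underside
- bowl: bystander: pale green stone bowl, 104 across, 42 high; origin at the centre of its underside
- reader: bystander: black card reader, 70 by 110, 24 high; origin at the centre of its underside

How it is judged:
By the outcome, as a careful person would: the job done as asked, in the order asked, and still so for the second after the job is handed in, with the robot touching nothing.
Of cuff_silver, cuff_gold, cuff_copper, cuff_black only 2 to 4 are there at a start; the rules pass over those that are not, and their reading is None.
At some moment in a run one of cuff_silver, cuff_gold, cuff_copper, cuff_black may be knocked a few centimetres aside while the robot is not near it.
It also fails if it takes over 210 s, if anything falls off the work surface, if the arm or the gripper's body presses on something with over 40 N, if the wrist force passes 120 N, or if a joint passes its speed limit or range.

## Working session

There is one attempt and no reset: what is moved stays moved. The work goes in short steps, Python scripts to look and compute and a tool call to move; the robot and the scene stay as the last step left them, time stands still between calls to the robot, and variables do not carry over. Pictures are saved under pics/ and viewed, at most 14 in all, crops included, and the job is handed in when it is done.

Besides the shell and the picture viewer there is one more tool, called as a command line: name --argument value ..., lists and objects as JSON in quotes. move_arm: Moves the arm, as the interface text tells. Shifts and turns lie within -1 to 1; 1 stands for 0.25 m of shift or 180 degrees of turn. Its arguments: {"type":"object","properties":{"series":{"type":"array"},"grip_force":{"type":"number"}},"required":["series"]}

```bash
mkdir -p pics; ls; cat > h.py <<'E'
import numpy as np, cv2
from scipy.spatial.transform import Rotation as R
from plant import robot, optics
def cap(n, f=None):
    p,d=optics.capture(n)
    if f: cv2.imwrite('pics/'+f, cv2.cvtColor(p,cv2.COLOR_RGB2BGR))
    return p,d
def pose():
    s=robot.observe(); q=s['eef_rot']; return np.array(s['ee_pos']), R.from_quat([q[1],q[2],q[3],q[0]]), s
def cloud(n,d):
    c=optics.calibration(n); K=np.array(c['intrinsics']); v,u=np.mgrid[:420,:560]
    X=np.stack([(u-K[0,2])/K[0,0]*d,(v-K[1,2])/K[1,1]*d,d],-1)
    if n=='wrist':
        p,r,_=pose(); M=np.array(c['mount']); X=X@M[:3,:3].T+M[:3,3]; return X@r.as_matrix().T+p
    Rm=cv2.Rodrigues(np.array(c['rvec'],float))[0]; return (X-np.array(c['tvec']).ravel())@Rm
def rel(target, Rt=None):
    "shift units and turn units from the present pose"
    p,r,_=pose(); s=r.inv().apply(np.array(target)-p)/0.25
    t=(r.inv()*Rt).as_rotvec()/np.pi if Rt is not None else np.zeros(3)
    return np.round(s,4),np.round(t,4)
E
python3 - <<'E'
from h import *
for c in ['scene','side']:
    cap(c,c+'0.png')
    for l in ['case','lid_hinge','lid_edge','button','stand','bar_top','cuff_silver','cuff_gold','cuff_copper','cuff_black','tape','bowl','reader']:
        r=optics.pinpoint(l,c); print(c,l,[(np.round(x['centre'],3).tolist(),round(x['confidence'],2)) for x in r[:2]])
p,r,s=pose(); print(p,r.as_matrix().round(3),s)
E
```

```text
pics
scene case [([0.487, 0.2, 0.001], 0.82)]
scene lid_hinge [([0.56, 0.221, 0.049], 0.98)]
scene lid_edge [([0.411, 0.19, 0.053], 0.65)]
scene button [([0.383, 0.185, 0.044], 0.53)]
scene stand [([0.543, -0.184, -0.0], 0.59)]
scene bar_top [([0.543, -0.184, 0.188], 0.86)]
scene cuff_silver []
scene cuff_gold []
scene cuff_copper []
scene cuff_black [([0.447, -0.514, 0.002], 0.25)]
scene tape []
scene bowl [([0.456, 0.53, 0.001], 0.61)]
scene reader [([0.447, -0.511, -0.0], 0.68)]
side case [([0.487, 0.21, 0.002], 0.91)]
side lid_hinge [([0.564, 0.222, 0.045], 0.98), ([0.454, -0.518, -0.0], 0.22)]
side lid_edge [([0.416, 0.186, 0.051], 0.87), ([0.541, -0.187, 0.001], 0.43)]
side button [([0.382, 0.18, 0.044], 0.67)]
side stand [([0.543, -0.186, -0.001], 0.72)]
side bar_top [([0.54, -0.19, 0.188], 0.6)]
side cuff_silver []
side cuff_gold []
side cuff_copper []
side cuff_black []
side tape [([0.76, 0.003, -0.002], 0.79)]
side bowl [([0.456, 0.532, 0.002], 0.93)]
side reader [([0.449, -0.517, -0.002], 0.62), ([0.379, 0.178, 0.044], 0.29)]
[ 0.15027119 -0.60665137  0.23932038] [[-0.971 -0.24   0.   ]
 [-0.24   0.971 -0.   ]
 [-0.    -0.    -1.   ]] {'time_s': 1.4, 'qpos': array([-1.06943378e+00,  3.84700080e-01,  7.93227256e-03, -2.89633103e-05,
       -1.19401356e+00, -2.58584665e-01]), 'qvel': array([ 3.34002627e-05, -4.30779969e-04, -1.85929703e-04,  2.49506662e-03,
       -1.88166249e-03, -1.34209720e-04]), 'tau': array([-5.78423515e-04, -3.92091608e+01,  1.88614368e+01,  4.19061720e+00,
       -3.73714847e-04, -1.17390564e-05]), 'ee_pos': array([ 0.15027119, -0.60665137,  0.23932038]), 'eef_rot': array([ 1.52804205e-05, -1.21085753e-01,  9.92642050e-01, -1.95387146e-06]), 'force': array([-0.40628152,  0.01377195, -0.3675922 ]), 'torque': array([0.01468941, 0.01931197, 0.00581208]), 'finger_force': 0.0, 'finger_gap': 0.9980079037113853}
```

View pics/scene0.png

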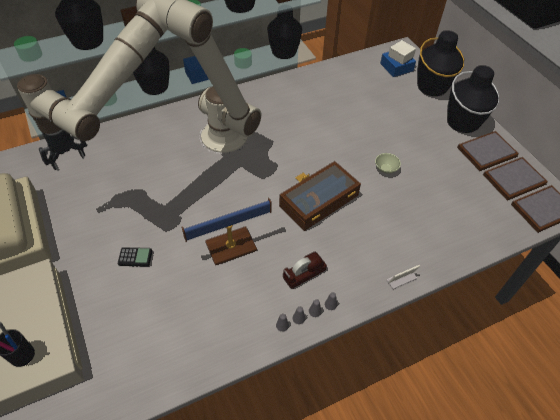

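View pics/side0.png

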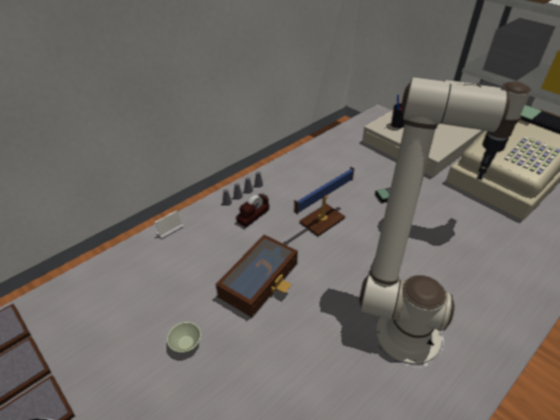

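```bash
python3 - <<'E'
from h import *
for n in ['scene','side']:
    p,d=cap(n); P=cloud(n,d); x,y,z=P[...,0],P[...,1],P[...,2]
    ok=d>0
    # lid top
    m=ok&(z>.066)&(z<.08)&(x>.35)&(x<.65)&(y>.0)&(y<.42); q=P[m][:,:2].astype(np.float32)
    if len(q): print(n,'lid',len(q),cv2.minAreaRect(q),P[m][:,2].mean())
    m=ok&(z>.178)&(z<.2)&(x>.4)&(x<.7)&(y>-.45)&(y<.05); q=P[m][:,:2].astype(np.float32)
    if len(q): print(n,'bar',len(q),cv2.minAreaRect(q), np.percentile(P[m][:,2],[50,90,99]))
    m=ok&(z>.035)&(z<.05)&(x>.33)&(x<.41)&(y>.1)&(y<.27); q=P[m][:,:2].astype(np.float32)
    if len(q): print(n,'btn',len(q),cv2.minAreaRect(q))
E
```

```text
scene lid 2245 ((0.4842589795589447, 0.20454663038253784), (0.16579902172088623, 0.28588518500328064), 12.75948715209961) 0.07311462020972864
scene bar 468 ((0.5441820621490479, -0.1853163093328476), (0.3108702600002289, 0.023767773061990738), 88.6018295288086) [0.18676032 0.1920238  0.19772985]
scene btn 47 ((0.37913042306900024, 0.17826101183891296), (0.028834708034992218, 0.04682401195168495), 26.213226318359375)
side lid 2817 ((0.48195338249206543, 0.20485961437225342), (0.16762715578079224, 0.2857309877872467), 12.753854751586914) 0.07249130341686584
side bar 290 ((0.5425199270248413, -0.18388554453849792), (0.31089064478874207, 0.022428248077630997), 89.20670318603516) [0.18623354 0.19088303 0.19574543]
side btn 161 ((0.3873193562030792, 0.21424522995948792), (0.10712029039859772, 0.04393758624792099), 88.6164321899414)
```

The scene picture shows the case at pixels (280–360, 165–225) with cuffs dimly visible under the pane. The blue bar runs from (183,233) to (271,207), the tape dispenser is at (305,268), the bowl at (388,163) and the reader at (135,257). The side picture agrees with this. The networks and depth data agree on the poses: case at about (0.486, 0.205), yaw 12.75°; bar at (0.543, -0.185), yaw -1.1°.

```bash
cat >> h.py <<'E'
A=np.deg2rad(12.75); C0=np.array([.486,.205,0])
RC=R.from_euler('z',A); RB=R.from_euler('z',np.deg2rad(-1.1)); B0=np.array([.543,-.1848,0])
def down(f=RC,tilt=0): # tool x=-case y, y=-case x, z down; tilt deg moves the tip towards case +x
    return f*R.from_euler('y',-tilt,degrees=True)*R.from_matrix(np.array([[0,-1,0],[-1,0,0],[0,0,-1.]]))
def cw(x,y,z): return C0+RC.apply(np.array([x,y,z])/1000)
def bw(x,y,z): return B0+RB.apply(np.array([x,y,z])/1000)
def rows(wps):
    for w,Rt in wps:
        s,t=rel(w,Rt); print(s.tolist(),t.tolist(), 'BAD' if abs(s).max()>1 else '')
E
python3 - <<'E'
from h import *
print(np.array(optics.calibration('wrist')['mount']).round(3))
rows([([.34,-.41,.26],down())])
E
```

```text
[[-0.001 -0.96  -0.281  0.071]
 [ 1.    -0.001 -0.001 -0.   ]
 [ 0.    -0.281  0.96  -0.134]
 [ 0.     0.     0.     1.   ]]
[-0.9257, 0.5811, -0.0827] [-0.0, 0.0, -0.4935]
```

move_arm --series '[[[1, -0.2, 0.12, -0.08, 0, 0, -0.06], [1, -0.4, 0.25, -0.08, 0, 0, -0.12], [1, -0.6, 0.38, -0.08, 0, 0, -0.18], [1, -0.8, 0.5, -0.08, 0, 0, -0.24], [1, -0.92, 0.58, -0.08, 0, 0, -0.3], [1, -0.92, 0.7, -0.08, 0, 0, -0.36], [1, -0.92, 0.85, -0.08, 0, 0, -0.42], [1, -0.92, 1.0, -0.08, 0, 0, -0.48]]]' --grip_force 30

```text
time_s: 2.5
ee_pos: [0.3132, -0.3076, 0.2594]
eef_rot: [-0.0, 0.767, -0.641, 0.0]
force: [0.0, -0.0, 0.1]
finger_gap: -0.001
finger_force: 0.0
```

```bash
python3 - <<'E'
from h import *
p,r,s=pose();print(p,s['qpos'],s['finger_gap'])
rows([([.41,-.08,.26],down()),(cw(-115,0,150),down())])
E
```

```text
[ 0.31321099 -0.30764838  0.25935255] [-4.03853609e-01  4.50692779e-02 -3.85055370e-01  6.92287420e-05
 -1.14041694e+00  5.82009400e-01] -0.0012796757039156832
[-0.8276, -0.5424, -0.0027] [-0.0001, -0.0001, -0.0141] 
[-1.8753, -0.584, 0.4372] [-0.0001, -0.0001, -0.0141] BAD
```

move_arm --series '[[[1, -0.2, -0.14, 0, 0, 0, -0.014], [1, -0.4, -0.28, 0, 0, 0, -0.014], [1, -0.6, -0.41, 0, 0, 0, -0.014], [1, -0.8, -0.54, 0, 0, 0, -0.014], [1, -1.0, -0.57, 0, 0, 0, -0.014], [1, -1.0, -0.57, 0, 0, 0, -0.014]]]'

```text
time_s: 3.25
ee_pos: [0.4112, -0.0353, 0.2596]
eef_rot: [-0.0, 0.781, -0.624, 0.0]
force: [0.1, -0.3, 0.3]
finger_gap: 0.001
finger_force: 0.0
```

```bash
python3 - <<'E'
from h import *
p,r,s=pose();print(p,s['qpos'],s['qvel'])
rows([(cw(-112,0,150),down()),(cw(-112,0,56),down()),(cw(-112,0,49),down()),(cw(-112,0,43),down())])
E
```

```text
[ 0.41124329 -0.03528575  0.2595741 ] [ 3.11785333e-01 -5.08571244e-03 -4.35992927e-01 -2.39939096e-04
 -1.13906468e+00 -8.96931260e-02] [-0.07010658  0.00253539 -0.0042938   0.00951662 -0.00639136  0.03501817]
[-0.8714, -0.055, 0.4386] [-0.0003, 0.0001, -0.0002] 
[-0.8712, -0.0547, 0.8146] [-0.0003, 0.0001, -0.0002] 
[-0.8712, -0.0546, 0.8426] [-0.0003, 0.0001, -0.0002] 
[-0.8712, -0.0546, 0.8666] [-0.0003, 0.0001, -0.0002]
```

move_arm --series '[[[1, -0.25, -0.015, 0.12, 0, 0, 0], [1, -0.5, -0.03, 0.24, 0, 0, 0], [1, -0.75, -0.05, 0.36, 0, 0, 0], [1, -0.87, -0.055, 0.55, 0, 0, 0], [1, -0.87, -0.055, 0.75, 0, 0, 0], [1, -0.87, -0.055, 0.82, 0, 0, 0], [1, -0.87, -0.055, 0.85, 0, 0, 0], [1, -0.87, -0.055, 0.85, 0, 0, 0]]]'

```text
time_s: 4.25
ee_pos: [0.3775, 0.1762, 0.0469]
eef_rot: [0.001, 0.779, -0.627, -0.0]
force: [-2.8, -2.6, 2.7]
finger_gap: 0.0
finger_force: 1.6
```

```bash
python3 - <<'E'
from h import *
p,r,s=pose();print(p,s['force'])
for c in ['scene','side']:
    cap(c)
    print([(np.round(RC.inv().apply(x['centre']-C0),3),x['confidence']) for x in optics.pinpoint('lid_edge',c)])
rows([(cw(-112,0,43),down())])
E
```

```text
[0.37749074 0.17622409 0.04687552] [-2.75399599 -2.57803678  2.70228377]
[(array([-0.072,  0.004,  0.081]), 0.65), (array([-0.001, -0.004,  0.002]), 0.51)]
[(array([-0.071, -0.004,  0.085]), 0.93)]
[-0.0141, 0.0019, 0.0188] [-0.0003, 0.0001, -0.0023]
```

```bash
python3 - <<'E'
from h import *
rows([(cw(-135,0,47),down()),(cw(-170,10,80),down(tilt=20)),(cw(-170,20,100),down(tilt=40))])
E
```

```text
[-0.0134, 0.0939, 0.0027] [-0.0003, 0.0001, -0.0023] 
[-0.0524, 0.2341, -0.1294] [0.1109, -0.0003, -0.0023] 
[-0.0925, 0.2343, -0.2093] [0.222, -0.0007, -0.0023]
```

move_arm --series '[[[1, -0.01, 0.09, 0, 0, 0, 0], [1, -0.05, 0.234, -0.13, 0.05, 0, 0], [1, -0.05, 0.234, -0.13, 0.11, 0, 0], [1, -0.09, 0.234, -0.21, 0.17, 0, 0], [1, -0.09, 0.234, -0.21, 0.222, 0, 0], [1, -0.09, 0.234, -0.21, 0.222, 0, 0], [1, -0.09, 0.234, -0.21, 0.222, 0, 0], [1, -0.09, 0.234, -0.21, 0.222, 0, 0]]]'

```text
time_s: 5.45
ee_pos: [0.3648, 0.2587, 0.2399]
eef_rot: [-0.239, 0.737, -0.598, 0.204]
force: [0.3, -0.8, -0.8]
finger_gap: 0.001
finger_force: 0.0
```

```bash
python3 - <<'E'
from h import *
p,r,s=pose();print(RC.inv().apply(p-C0),s['force'])
for c in ['scene','side']:
    cap(c,'lid_'+c+'.png')
    print([(np.round(RC.inv().apply(x['centre']-C0),3),x['confidence']) for x in optics.pinpoint('lid_edge',c)])
def wp(th,off=0,y=20):
    e=np.array([75-150*np.cos(th),50+150*np.sin(th)]); v=np.array([np.sin(th),np.cos(th)])
    q=e+[-8.6,-12.4]-off*v; return cw(q[0],y,q[1])
rows([(wp(t,o),down(tilt=40)) for t,o in [(.55,40),(.55,10),(.6,0),(.7,0),(.8,0),(.9,0),(1,0),(1.1,0)]])
E
```

```text
[-0.10636844  0.07914547  0.23990134] [ 0.34177349 -0.8152718  -0.81838849]
[(array([-0.051,  0.001,  0.128]), 0.71)]
[(array([-0.054, -0.006,  0.128]), 0.83)]
[0.2157, 0.2888, 0.5664] [0.0203, -0.0091, -0.002] 
[0.2162, 0.1777, 0.5212] [0.0203, -0.0091, -0.002] 
[0.2164, 0.1125, 0.4955] [0.0203, -0.0091, -0.002] 
[0.2165, 0.055, 0.4786] [0.0203, -0.0091, -0.002] 
[0.2164, -0.0039, 0.4674] [0.0203, -0.0091, -0.002] 
[0.2161, -0.0637, 0.4622] [0.0203, -0.0091, -0.002] 
[0.2157, -0.1236, 0.463] [0.0203, -0.0091, -0.002] 
[0.215, -0.1832, 0.4698] [0.0203, -0.0091, -0.002]
```

```bash
cat >> h.py <<'E'
def wp(th,off=0,y=20,tilt=20,along=4):
    a=np.deg2rad(tilt); zt=np.array([np.sin(a),-np.cos(a)]); n=np.array([np.cos(a),np.sin(a)])
    e=np.array([75-150*np.cos(th),50+150*np.sin(th)]); v=np.array([np.sin(th),np.cos(th)])
    q=e+along*zt-14.5*n-off*v; return cw(q[0],y,q[1])
E
python3 - <<'E'
from h import *
rows([(cw(-112,50,200),down(tilt=20)),(cw(-112,20,120),down(tilt=20)),(wp(.55,40),down(tilt=20))])
E
```

```text
[0.1072, 0.1051, 0.1125] [-0.0908, -0.0087, -0.0036] 
[0.2212, 0.2939, 0.3736] [-0.0908, -0.0087, -0.0036] 
[0.2163, 0.2919, 0.5459] [-0.0908, -0.0087, -0.0036]
```

View pics/lid_side.png

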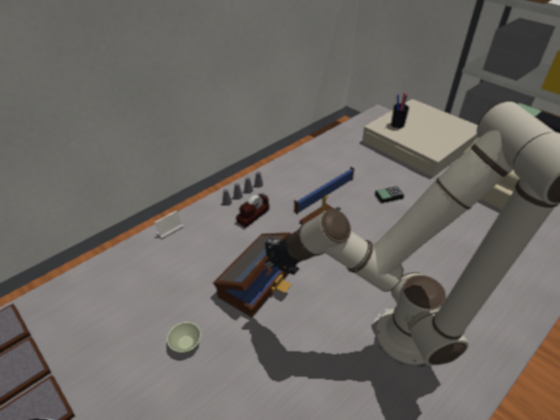

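The side picture shows the lid popped up (front edge near (280,262)) and the gripper hovering in front of it at (285,253). The 40° tilt is out of reach this close to the base, so I'll use 20°.

move_arm --series '[[[1, 0.1, 0.1, 0.11, -0.04, -0.009, -0.004], [1, 0.16, 0.2, 0.25, -0.09, -0.009, -0.004], [1, 0.22, 0.294, 0.374, -0.091, -0.009, -0.004], [1, 0.22, 0.294, 0.46, -0.091, -0.009, -0.004], [1, 0.216, 0.292, 0.546, -0.091, -0.009, -0.004], [1, 0.216, 0.292, 0.546, -0.091, -0.009, -0.004]]]'

```text
time_s: 6.4
ee_pos: [0.4064, 0.2093, 0.101]
eef_rot: [-0.123, 0.771, -0.616, 0.102]
force: [-0.9, -0.1, -0.6]
finger_gap: -0.001
finger_force: 0.0
```

```bash
python3 - <<'E'
from h import *
p,r,s=pose();print(RC.inv().apply(p-C0),s['force'])
for c in ['side']:
    cap(c)
    print([(np.round(RC.inv().apply(x['centre']-C0),3),x['confidence']) for x in optics.pinpoint('lid_edge',c)])
rows([(wp(t,o),down(tilt=20)) for t,o in [(.55,20),(.55,8),(.56,0),(.63,0),(.7,0),(.8,0),(.9,0),(1.0,0)]])
E
```

```text
[-0.07667794  0.021735    0.10096704] [-0.89214089 -0.14319815 -0.5791303 ]
[(array([-0.048, -0.005,  0.132]), 0.71)]
[0.0088, -0.0076, -0.0005] [0.0082, -0.0014, 0.0002] 
[0.009, -0.0444, -0.0313] [0.0082, -0.0014, 0.0002] 
[0.0091, -0.0735, -0.0557] [0.0082, -0.0014, 0.0002] 
[0.0092, -0.1069, -0.0812] [0.0082, -0.0014, 0.0002] 
[0.0094, -0.142, -0.1043] [0.0082, -0.0014, 0.0002] 
[0.0095, -0.1947, -0.1329] [0.0082, -0.0014, 0.0002] 
[0.0097, -0.25, -0.1561] [0.0082, -0.0014, 0.0002] 
[0.0098, -0.3073, -0.1737] [0.0082, -0.0014, 0.0002]
```

move_arm --series '[[[1, 0.009, -0.025, -0.017, 0, 0, 0], [1, 0.009, -0.05, -0.036, 0, 0, 0], [1, 0.009, -0.075, -0.057, 0, 0, 0], [1, 0.009, -0.107, -0.081, 0, 0, 0], [1, 0.009, -0.142, -0.104, 0, 0, 0], [1, 0.009, -0.18, -0.125, 0, 0, 0], [1, 0.009, -0.215, -0.142, 0, 0, 0], [1, 0.009, -0.25, -0.156, 0, 0, 0]]]'

```text
time_s: 7.5
ee_pos: [0.4508, 0.2192, 0.1598]
eef_rot: [-0.125, 0.772, -0.615, 0.102]
force: [-1.5, 0.2, -0.0]
finger_gap: -0.002
finger_force: 0.3
```

```bash
python3 - <<'E'
from h import *
p,r,s=pose();print(RC.inv().apply(p-C0),s['force'])
for c in ['side','scene']:
    cap(c)
    print([(np.round(RC.inv().apply(x['centre']-C0),3),x['confidence']) for x in optics.pinpoint('lid_edge',c)])
rows([(wp(t,0),down(tilt=20)) for t in [.9,1,1.1,1.2,1.3,1.35,1.4,1.45,1.5,1.55,1.6,1.65,1.7,1.75]])
E
```

```text
[-0.0312101   0.0215704   0.15975932] [-1.51681127  0.23817541 -0.03742621]
[(array([-0.021, -0.002,  0.164]), 0.58)]
[(array([-0.017,  0.   ,  0.165]), 0.95), (array([-0.029, -0.393,  0.189]), 0.33)]
[0.0047, -0.0016, 0.002] [0.0079, -0.0009, 0.0007] 
[0.0049, -0.059, -0.0155] [0.0079, -0.0009, 0.0007] 
[0.0051, -0.1178, -0.0272] [0.0079, -0.0009, 0.0007] 
[0.0052, -0.1775, -0.033] [0.0079, -0.0009, 0.0007] 
[0.0054, -0.2375, -0.0328] [0.0079, -0.0009, 0.0007] 
[0.0054, -0.2674, -0.0305] [0.0079, -0.0009, 0.0007] 
[0.0055, -0.2971, -0.0266] [0.0079, -0.0009, 0.0007] 
[0.0055, -0.3266, -0.0213] [0.0079, -0.0009, 0.0007] 
[0.0056, -0.3559, -0.0145] [0.0079, -0.0009, 0.0007] 
[0.0056, -0.3847, -0.0063] [0.0079, -0.0009, 0.0007] 
[0.0057, -0.4131, 0.0034] [0.0079, -0.0009, 0.0007] 
[0.0057, -0.441, 0.0145] [0.0079, -0.0009, 0.0007] 
[0.0057, -0.4683, 0.0269] [0.0079, -0.0009, 0.0007] 
[0.0057, -0.4949, 0.0407] [0.0079, -0.0009, 0.0007]
```

move_arm --series '[[[1, 0, -0.036, -0.01, 0, 0, 0], [1, 0, -0.071, -0.018, 0, 0, 0], [1, 0, -0.106, -0.025, 0, 0, 0], [1, 0, -0.142, -0.03, 0, 0, 0], [1, 0, -0.178, -0.033, 0, 0, 0], [1, 0, -0.214, -0.033, 0, 0, 0], [1, 0, -0.25, -0.032, 0, 0, 0], [1, 0, -0.285, -0.028, 0, 0, 0]]]'

```text
time_s: 8.7
ee_pos: [0.5161, 0.2332, 0.1882]
eef_rot: [-0.125, 0.771, -0.616, 0.102]
force: [-0.7, -0.0, -0.7]
finger_gap: 0.003
finger_force: 0.1
```

```bash
python3 - <<'E'
from h import *
p,r,s=pose();print(RC.inv().apply(p-C0),s['force'])
for c in ['side','scene']:
    cap(c)
    print([(np.round(RC.inv().apply(x['centre']-C0),3),x['confidence']) for x in optics.pinpoint('lid_edge',c)])
rows([(wp(t,0),down(tilt=20)) for t in [1.4,1.45,1.5,1.55,1.6,1.65,1.7,1.75]])
E
```

```text
[0.03559206 0.0208656  0.18824136] [-0.67401579 -0.04909965 -0.71977902]
[(array([ 0.048, -0.001,  0.195]), 0.88), (array([-0.031, -0.395,  0.187]), 0.34), (array([ 0.079, -0.   ,  0.046]), 0.29)]
[(array([0.047, 0.001, 0.197]), 0.6)]
[0.0029, -0.0101, -0.0017] [0.0082, -0.0014, 0.0005] 
[0.0029, -0.0397, 0.0036] [0.0082, -0.0014, 0.0005] 
[0.0029, -0.0689, 0.0104] [0.0082, -0.0014, 0.0005] 
[0.0029, -0.0977, 0.0186] [0.0082, -0.0014, 0.0005] 
[0.0029, -0.1261, 0.0283] [0.0082, -0.0014, 0.0005] 
[0.0029, -0.154, 0.0393] [0.0082, -0.0014, 0.0005] 
[0.0029, -0.1813, 0.0518] [0.0082, -0.0014, 0.0005] 
[0.0029, -0.208, 0.0656] [0.0082, -0.0014, 0.0005]
```

move_arm --series '[[[1, 0, -0.03, 0.002, 0, 0, 0], [1, 0, -0.06, 0.008, 0, 0, 0], [1, 0, -0.09, 0.016, 0, 0, 0], [1, 0, -0.12, 0.026, 0, 0, 0], [1, 0, -0.15, 0.038, 0, 0, 0], [1, 0, -0.18, 0.05, 0, 0, 0], [1, 0, -0.205, 0.064, 0, 0, 0], [1, 0, -0.222, 0.07, 0, 0, 0]]]'

```text
time_s: 9.9
ee_pos: [0.5713, 0.2455, 0.1886]
eef_rot: [-0.123, 0.771, -0.616, 0.102]
force: [-22.1, 3.5, 11.5]
finger_gap: -0.003
finger_force: 11.2
```

```bash
python3 - <<'E'
from h import *
p,r,s=pose();print(RC.inv().apply(p-C0),s['force'])
for c in ['side','scene']:
    cap(c)
    print([(np.round(RC.inv().apply(x['centre']-C0),3),x['confidence']) for x in optics.pinpoint('lid_edge',c)])
print(75-150*np.cos(1.75),50+150*np.sin(1.75))
rows([(cw(20,70,260),down()),(cw(0,90,260),down()),(cw(-20,60,260),down())])
E
```

```text
[0.09209229 0.02063966 0.18864152] [-22.05218233   3.49064373  11.47205611]
[(array([ 0.105, -0.004,  0.196]), 0.7)]
[(array([0.105, 0.004, 0.197]), 0.71), (array([-0.029, -0.392, -0.   ]), 0.19)]
101.73690834742382 197.59789203109054
[-0.1954, 0.1816, -0.3616] [-0.1021, -0.0017, 0.0003] 
[-0.2754, 0.2573, -0.3872] [-0.1021, -0.0017, 0.0003] 
[-0.1554, 0.3335, -0.4119] [-0.1021, -0.0017, 0.0003]
```

```bash
python3 - <<'E'
from h import *
rows([(cw(70,20,200),down(tilt=20)),(cw(-5,0,230),down())])
E
```

```text
[0.0033, 0.0678, -0.0698] [0.009, -0.0016, 0.0006] 
[0.0839, 0.3148, -0.2779] [-0.1021, -0.0017, 0.0003]
```

move_arm --series '[[[1, 0, 0.035, -0.035, 0, 0, 0], [1, 0, 0.07, -0.07, 0, 0, 0], [-1, 0.03, 0.16, -0.15, -0.05, 0, 0], [-1, 0.06, 0.25, -0.22, -0.1, 0, 0], [-1, 0.084, 0.315, -0.278, -0.102, -0.002, 0], [-1, 0.084, 0.315, -0.278, -0.102, -0.002, 0], [-1, 0.084, 0.315, -0.278, -0.102, -0.002, 0]]]'

```text
time_s: 10.98
ee_pos: [0.4824, 0.2042, 0.2303]
eef_rot: [-0.002, 0.782, -0.624, 0.001]
force: [0.6, -0.2, 0.3]
finger_gap: 0.998
finger_force: 0.0
```

```bash
cat >> h.py <<'E'
CU=['cuff_silver','cuff_gold','cuff_copper','cuff_black']
def inC(x): return (1000*RC.inv().apply(np.array(x)-C0)).round(1).tolist()
def inB(x): return (1000*RB.inv().apply(np.array(x)-B0)).round(1).tolist()
def find(labels,cam,f=inC):
    for l in labels: print(cam,l,[(f(x['centre']),round(x['confidence'],2)) for x in optics.pinpoint(l,cam)[:2]])
E
python3 - <<'E'
from h import *
p,r,s=pose();print(inC(p),s['force'],s['finger_gap'])
p,d=cap('wrist','w1.png'); np.save('w1.npy',cloud('wrist',d)); find(CU+['lid_edge'],'wrist')
E
```

```text
[-3.7, 0.0, 230.3] [ 0.6330791  -0.22200565  0.25294132] 0.9982729687544792
wrist cuff_silver []
wrist cuff_gold []
wrist cuff_copper [([1.3, -36.8, 38.8], 0.76)]
wrist cuff_black [([5.4, -87.1, 33.7], 0.89)]
wrist lid_edge [([102.4, -1.0, 203.3], 0.61)]
```

View pics/w1.png

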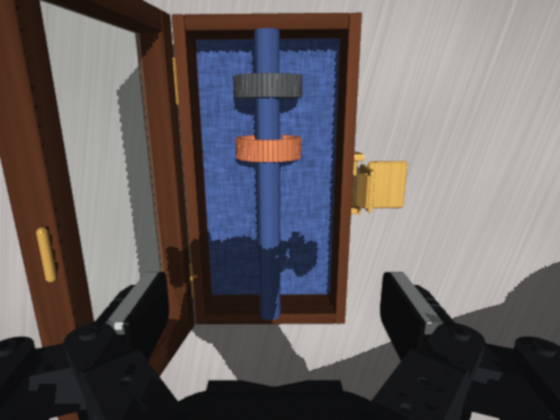

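The wrist picture shows two cuffs: black at (267,85) and copper at (268,148) astride the ridge. The lid is laid back on the left and the button is at (385,185). I'll refine their positions from depth.

```bash
python3 - <<'E'
from h import *
P=np.load('w1.npy'); Q=RC.inv().apply((P-C0).reshape(-1,3)).reshape(P.shape)*1000
im=cv2.imread('pics/w1.png')
for n,(r0,r1) in {'black':(70,100),'copper':(133,165)}.items():
    q=Q[r0:r1,225:310].reshape(-1,3)
    m=(q[:,2]>30)&(abs(q[:,0])<45)&(abs(q[:,0])>13); a=q[m]
    t=q[(q[:,2]>63)&(q[:,2]<75)&(abs(q[:,0])<15)]
    print(n,'x',np.percentile(a[:,0],[1,99]).round(1),'y',np.percentile(a[:,1],[2,98]).round(1),'zmax',np.percentile(t[:,2],[50,95]).round(1),'xmid top',t[:,0].mean().round(1), cv2.minAreaRect(a[:,:2].astype(np.float32)))
q=Q.reshape(-1,3); m=(q[:,2]>44)&(q[:,2]<54)&(q[:,0]>-85)&(q[:,0]<-60); print('front rim x',np.percentile(q[m][:,0],[3,97]),'y',np.percentile(q[m][:,1],[1,99]),np.median(q[m][:,2]))
m=(q[:,2]>57)&(q[:,2]<65)&(abs(q[:,0])<20)&(q[:,1]>0)&(q[:,1]<100); print('ridge x',np.percentile(q[m][:,0],[3,97]),q[m][:,2].max(), np.polyfit(q[m][:,1],q[m][:,0],1))
rows([(cw(0,-37,120),down()),(cw(0,-37,30),down()),(cw(0,-87,120),down()),(cw(0,-87,30),down())])
E
```

```text
black x [-26.3  31.1] y [-96.3 -79. ] zmax [64.6 66.2] xmid top 2.5 ((2.395841598510742, -87.7954330444336), (58.291587829589844, 17.907005310058594), 0.5806175470352173)
copper x [-26.6  30.9] y [-45.3 -27.9] zmax [64.6 66.1] xmid top 2.0 ((2.278036117553711, -36.37643814086914), (58.478397369384766, 18.07546615600586), 0.4679798185825348)
front rim x [-72.81192407 -62.10883672] y [-140.41564922  133.26074287] 49.30093311971886
ridge x [-6.3816737   9.17889147] 62.99152317882093 [-0.01020548  1.96443712]
[0.1492, -0.0127, 0.4388] [-0.0009, 0.0004, 0.0005] 
[0.1497, -0.0117, 0.7988] [-0.0009, 0.0004, 0.0005] 
[0.3492, -0.0123, 0.4385] [-0.0009, 0.0004, 0.0005] 
[0.3497, -0.0113, 0.7985] [-0.0009, 0.0004, 0.0005]
```

```bash
sed -i 's/^A=.*/A=np.deg2rad(13.2); C0=np.array([.4878,.2052,0])/' h.py; python3 - <<'E'
from h import *
P=np.load('w1.npy'); print(inC(cw(0,0,0)))
rows([(cw(0,-37,120),down()),(cw(0,-37,60),down()),(cw(0,-37,21),down())])
E
```

```text
[0.0, 0.0, 0.0]
[0.15, -0.021, 0.4388] [-0.0009, 0.0004, -0.002] 
[0.1503, -0.0204, 0.6788] [-0.0009, 0.0004, -0.002] 
[0.1505, -0.0199, 0.8348] [-0.0009, 0.0004, -0.002]
```

move_arm --series '[[[-0.75, 0.15, -0.02, 0.2, 0, 0, -0.002], [-0.75, 0.15, -0.02, 0.42, 0, 0, -0.002], [-0.75, 0.15, -0.02, 0.6, 0, 0, -0.002], [-0.75, 0.15, -0.02, 0.75, 0, 0, -0.002], [-0.75, 0.15, -0.02, 0.835, 0, 0, -0.002], [-0.75, 0.15, -0.02, 0.835, 0, 0, -0.002], [0.2, 0.15, -0.02, 0.835, 0, 0, -0.002], [0.2, 0.15, -0.02, 0.835, 0, 0, -0.002]]]' --grip_force 25

```text
time_s: 12.28
ee_pos: [0.497, 0.1698, 0.0225]
eef_rot: [-0.003, 0.784, -0.621, 0.001]
force: [0.2, -0.1, -1.1]
finger_gap: 0.684
finger_force: 30.3
```

```bash
python3 - <<'E'
from h import *
p,r,s=pose();print(inC(p),s['force'],s['finger_gap'],s['finger_force'])
rows([(cw(0,-37,250),down()),(cw(0,-200,250),down())])
print(bw(0,30,250))
E
```

```text
[0.9, -36.5, 22.5] [ 0.15054877 -0.10335895 -1.08505808] 0.6835923810609363 30.275231832638383
[-0.0005, -0.0016, -0.9099] [-0.0018, 0.0008, 0.0001] 
[0.6515, -0.0015, -0.9116] [-0.0018, 0.0008, 0.0001] 
[ 0.54357592 -0.15480553  0.25      ]
```

move_arm --series '[[[0.2, 0, 0, -0.08, 0, 0, 0], [0.2, 0, 0, -0.22, 0, 0, 0], [0.2, 0, 0, -0.42, 0, 0, 0], [0.2, 0, 0, -0.65, 0, 0, 0], [0.2, 0.15, 0, -0.88, 0, 0, 0], [0.2, 0.38, 0, -0.91, 0, 0, 0], [0.2, 0.6, 0, -0.91, 0, 0, 0], [0.2, 0.82, 0, -0.91, 0, 0, 0]]]'

```text
time_s: 13.28
ee_pos: [0.5425, -0.0324, 0.2501]
eef_rot: [-0.003, 0.784, -0.621, 0.001]
force: [1.0, 0.2, -0.2]
finger_gap: 0.683
finger_force: 30.3
```

```bash
python3 - <<'E'
from h import *
p,r,s=pose();print(p,inB(p),s['force'],s['finger_gap'],s['finger_force'])
rows([(bw(0,-50,250),down(RB)),(bw(0,-50,152),down(RB))])
E
```

```text
[ 0.5425008  -0.03239018  0.25013971] [-3.4, 152.4, 250.1] [ 1.02319241  0.19597523 -0.23629309] 0.683160974911909 30.324000134132802
[0.7877, 0.1869, -0.0022] [-0.002, 0.0009, 0.0796] 
[0.7885, 0.1895, 0.3898] [-0.002, 0.0009, 0.0796]
```

move_arm --series '[[[0.2, 0.2, 0.05, 0, 0, 0, 0.03], [0.2, 0.4, 0.1, 0, 0, 0, 0.06], [0.2, 0.6, 0.15, 0, 0, 0, 0.08], [0.2, 0.75, 0.18, 0, 0, 0, 0.08], [0.2, 0.788, 0.187, 0, 0, 0, 0.08], [0.2, 0.788, 0.187, 0, 0, 0, 0.08]]]'

```text
time_s: 14.02
ee_pos: [0.5417, -0.2334, 0.2484]
eef_rot: [0.002, -0.699, 0.715, -0.0]
force: [-0.1, 0.5, -1.1]
finger_gap: 0.686
finger_force: 30.3
```

```bash
python3 - <<'E'
from h import *
p,r,s=pose();print(p,inB(p),s['force'],s['finger_gap'],s['finger_force'])
im,d=cap('wrist','w2.png'); P=cloud('wrist',d); find(['bar_top','cuff_copper'],'wrist',inB)
q=RB.inv().apply((P-B0).reshape(-1,3)).reshape(P.shape)*1000
m=(d>0)&(q[...,2]>178)&(q[...,2]<194)&(abs(q[...,0])<25)&(abs(q[...,1])<135)
a=q[m]; print(len(a),a[:,1].min(),a[:,1].max(),np.percentile(a[:,2],95))
for y in range(-120,130,30):
    b=a[abs(a[:,1]-y)<15]
    if len(b)>10: print(y,np.percentile(b[:,0],[3,97]).round(1))
E
```

```text
[ 0.5416532  -0.23342605  0.24837961] [-0.4, -48.6, 248.4] [-0.11077212  0.53593076 -1.14526749] 0.6857549077620199 30.291421548463404
wrist bar_top []
wrist cuff_copper []
7022 -134.9965992328189 59.844345446166685 190.19730963778431
-120 [-7.1  7.8]
-90 [-6.9  7.7]
-60 [-7.1  7.8]
-30 [-6.8  8.1]
0 [-7.  8.]
60 [-6.1  8.4]
```

View pics/w2.png

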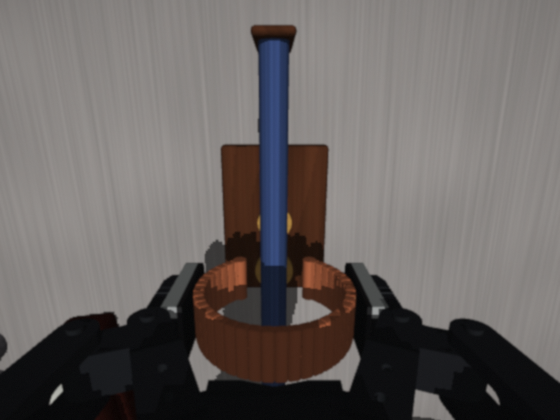

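The held copper cuff (275,315) has its opening, (245–305, 270), facing down and centred over the blue bar. Lowering it onto the bar.

move_arm --series '[[[0.2, 0, -0.004, 0.1, 0, 0, 0], [0.2, 0, -0.004, 0.2, 0, 0, 0], [0.2, 0, -0.004, 0.29, 0, 0, 0], [0.2, 0, -0.004, 0.345, 0, 0, 0], [0.2, 0, -0.004, 0.378, 0, 0, 0], [0.2, 0, -0.004, 0.378, 0, 0, 0]]]'

```text
time_s: 14.92
ee_pos: [0.5433, -0.2328, 0.1535]
eef_rot: [0.002, -0.7, 0.714, -0.0]
force: [0.6, 0.2, -0.2]
finger_gap: 0.687
finger_force: 30.3
```

```bash
python3 - <<'E'
from h import *
p,r,s=pose();print(p,inB(p),s['force'],s['finger_gap'],s['finger_force'])
E
```

```text
[ 0.54328161 -0.23282533  0.15345933] [1.2, -48.0, 153.5] [ 0.62235642  0.21525904 -0.21540657] 0.6873015078568093 30.302838915959
```

move_arm --series '[[[0.2, 0, 0, 0.008, 0, 0, 0], [0.2, 0, 0, 0.008, 0, 0, 0], [-0.5, 0, 0, 0.008, 0, 0, 0], [-0.75, 0, 0, 0.008, 0, 0, 0], [-0.75, 0, 0, -0.07, 0, 0, 0], [-0.75, 0, 0, -0.25, 0, 0, 0], [-0.75, 0, 0, -0.42, 0, 0, 0], [-0.75, -0.1, 0, -0.42, 0, 0, 0]]]'

```text
time_s: 15.92
ee_pos: [0.5453, -0.2096, 0.2631]
eef_rot: [0.004, -0.699, 0.715, -0.004]
force: [-0.9, 0.9, -0.3]
finger_gap: 0.877
finger_force: 0.0
```

```bash
python3 - <<'E'
from h import *
p,r,s=pose();print(p,inB(p),s['force'],s['finger_gap'],s['finger_force'])
im,d=cap('wrist','w3.png'); find(['cuff_copper'],'wrist',inB)
for c in ['side','scene']:
    cap(c); find(['cuff_copper'],c,inB); find(['cuff_black'],c)
rows([(cw(0,-200,260),down()),(cw(0,-87,250),down())])
E
```

```text
[ 0.5453017  -0.20960534  0.26308677] [2.8, -24.8, 263.1] [-0.89534106  0.92523845 -0.30066599] 0.8773977758358376 0.0
wrist cuff_copper [([-3.1, -49.7, 164.7], 0.96)]
side cuff_copper []
side cuff_black [([4.4, -85.8, 36.7], 0.42), ([77.2, -1.0, 45.0], 0.37)]
scene cuff_copper [([0.3, -49.8, 164.2], 0.6)]
scene cuff_black []
[-0.8761, 0.0578, -0.0061] [-0.0006, 0.0007, -0.0802] 
[-1.3137, 0.1706, 0.0348] [-0.0006, 0.0007, -0.0802] BAD
```

View pics/w3.png

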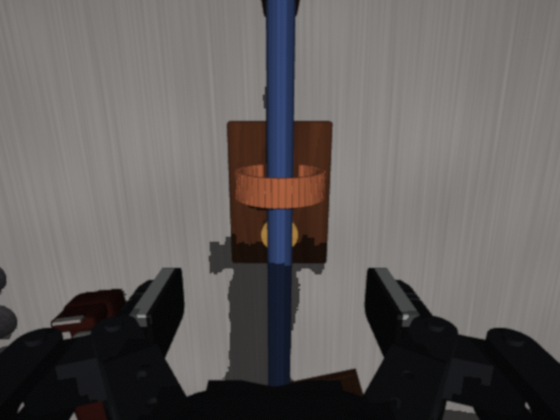

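The copper cuff hangs astride the bar at (280,187), opening down and square to it. Now back for the black one.

move_arm --series '[[[-0.75, -0.2, 0, 0, 0, 0, -0.03], [-0.75, -0.4, 0.03, 0, 0, 0, -0.06], [-0.75, -0.6, 0.05, 0, 0, 0, -0.08], [-0.75, -0.8, 0.06, 0, 0, 0, -0.08], [-0.75, -0.95, 0.06, 0, 0, 0, -0.08], [-0.75, -0.95, 0.06, 0, 0, 0, -0.08]]]'

```text
time_s: 17.08
ee_pos: [0.5335, 0.0311, 0.2588]
eef_rot: [-0.002, 0.785, -0.62, 0.0]
force: [-1.0, 0.1, -0.2]
finger_gap: 0.877
finger_force: 0.0
```

```bash
python3 - <<'E'
from h import *
rows([(cw(0,-50,235),down())])
E
```

```text
[-0.5196, 0.0177, 0.0961] [-0.0009, 0.0005, 0.001]
```

move_arm --series '[[[-0.75, -0.2, 0.01, 0.04, 0, 0, 0], [-0.75, -0.4, 0.018, 0.09, 0, 0, 0], [-0.75, -0.52, 0.018, 0.096, 0, 0, 0], [-0.75, -0.52, 0.018, 0.096, 0, 0, 0]]]'

```text
time_s: 17.58
ee_pos: [0.4993, 0.1554, 0.2349]
eef_rot: [-0.001, 0.784, -0.62, 0.0]
force: [0.2, -0.6, 0.5]
finger_gap: 0.877
finger_force: 0.0
```

```bash
python3 - <<'E'
from h import *
p,d=cap('wrist','w4.png'); P=cloud('wrist',d); find(CU,'wrist')
q=(RC.inv().apply((P-C0).reshape(-1,3))*1000)
m=(q[:,2]>30)&(q[:,2]<75)&(abs(q[:,0])>13)&(abs(q[:,0])<50)&(abs(q[:,1])<125); a=q[m]
if len(a): print(len(a),np.percentile(a,[2,98],axis=0).round(1),cv2.minAreaRect(a[:,:2].astype(np.float32)))
rows([(cw(0,-87.5,120),down()),(cw(0,-87.5,21),down())])
E
```

```text
wrist cuff_silver [([0.8, -90.2, 30.9], 0.71)]
wrist cuff_gold []
wrist cuff_copper []
wrist cuff_black [([0.9, -89.5, 32.3], 0.91)]
850 [[-43.4 -97.4  32.4]
 [ 41.3 125.   63.1]] ((0.2241668701171875, 13.7113037109375), (222.57034301757812, 99.33889770507812), 89.99647521972656)
[0.1397, 0.0009, 0.4613] [-0.0011, 0.0005, -0.0006] 
[0.1403, 0.0022, 0.8573] [-0.0011, 0.0005, -0.0006]
```

move_arm --series '[[[-0.75, 0.142, 0.001, 0.2, 0, 0, 0], [-0.75, 0.142, 0.001, 0.42, 0, 0, 0], [-0.75, 0.142, 0.002, 0.6, 0, 0, 0], [-0.75, 0.142, 0.002, 0.77, 0, 0, 0], [-0.75, 0.142, 0.002, 0.857, 0, 0, 0], [-0.75, 0.142, 0.002, 0.857, 0, 0, 0], [0.2, 0.142, 0.002, 0.857, 0, 0, 0], [0.2, 0.142, 0.002, 0.857, 0, 0, 0]]]'

```text
time_s: 18.82
ee_pos: [0.5085, 0.1211, 0.0223]
eef_rot: [-0.003, 0.784, -0.621, 0.001]
force: [-0.3, 0.1, 0.4]
finger_gap: 0.687
finger_force: 29.9
```

```bash
python3 - <<'E'
from h import *
p,r,s=pose();print(inC(p),s['force'],s['finger_gap'],s['finger_force'])
rows([(cw(0,-88,250),down())])
E
```

```text
[1.0, -86.6, 22.3] [-0.26859164  0.08814403  0.36745907] 0.6868983105556825 29.89633374614641
[0.0034, -0.0017, -0.9107] [-0.0019, 0.0008, -0.0001]
```

move_arm --series '[[[0.2, 0, 0, -0.08, 0, 0, 0], [0.2, 0, 0, -0.22, 0, 0, 0], [0.2, 0, 0, -0.42, 0, 0, 0], [0.2, 0, 0, -0.65, 0, 0, 0], [0.2, 0.12, 0, -0.88, 0, 0, 0], [0.2, 0.34, 0, -0.92, 0, 0, 0.03], [0.2, 0.56, 0, -0.92, 0, 0, 0.06], [0.2, 0.78, 0, -0.92, 0, 0, 0.08]]]'

```text
time_s: 19.82
ee_pos: [0.5515, -0.071, 0.2524]
eef_rot: [0.003, -0.699, 0.715, -0.001]
force: [-0.6, 1.3, -0.7]
finger_gap: 0.683
finger_force: 29.9
```

```bash
python3 - <<'E'
from h import *
p,r,s=pose();print(p,inB(p),s['force'],s['finger_gap'],s['finger_force'])
cap('scene'); find(['cuff_copper'],'scene',inB)
rows([(bw(0.5,60,250),down(RB)),(bw(0.5,60,153),down(RB))])
E
```

```text
[ 0.55153484 -0.0710392   0.2523816 ] [6.3, 113.9, 252.4] [-0.5679641   1.34959456 -0.68562923] 0.6825719531502522 29.898245986551046
scene cuff_copper [([-1.7, -48.4, 161.6], 0.67)]
[0.2053, 0.0224, 0.0054] [-0.0014, 0.0007, -0.0027] 
[0.2061, 0.0241, 0.3934] [-0.0014, 0.0007, -0.0027]
```

move_arm --series '[[[0.2, 0.1, 0.01, 0, 0, 0, 0], [0.2, 0.19, 0.022, 0, 0, 0, -0.003], [0.2, 0.2, 0.022, 0, 0, 0, -0.003], [0.2, 0.2, 0.022, 0, 0, 0, -0.003]]]'

```text
time_s: 20.42
ee_pos: [0.5449, -0.119, 0.2511]
eef_rot: [0.002, -0.703, 0.711, -0.0]
force: [0.4, 0.1, 0.1]
finger_gap: 0.684
finger_force: 29.9
```

```bash
python3 - <<'E'
from h import *
p,r,s=pose();print(p,inB(p),s['force'],s['finger_gap'],s['finger_force'])
rows([(bw(0.5,60,250),down(RB)),(bw(0.5,60,152),down(RB))])
E
```

```text
[ 0.5448821  -0.11897069  0.25106448] [0.6, 65.9, 251.1] [0.42985541 0.14104067 0.09916968] 0.6839323246727876 29.902731087058783
[0.0234, 0.0007, 0.0042] [-0.0012, 0.0009, 0.0025] 
[0.0245, 0.0022, 0.3962] [-0.0012, 0.0009, 0.0025]
```

move_arm --series '[[[0.2, 0, 0.001, 0.1, 0, 0, 0.002], [0.2, 0, 0.001, 0.2, 0, 0, 0.002], [0.2, 0, 0.002, 0.29, 0, 0, 0.002], [0.2, 0, 0.002, 0.35, 0, 0, 0.002], [0.2, 0, 0.002, 0.394, 0, 0, 0.002], [0.2, 0, 0.002, 0.396, 0, 0, 0.002], [0.2, 0, 0.002, 0.398, 0, 0, 0.002]]]'

```text
time_s: 21.3
ee_pos: [0.5453, -0.1192, 0.1517]
eef_rot: [0.002, -0.701, 0.713, -0.001]
force: [0.4, -0.1, 0.8]
finger_gap: 0.689
finger_force: 30.0
```

move_arm --series '[[[0.2, 0, 0, 0, 0, 0, 0], [-0.5, 0, 0, 0, 0, 0, 0], [-0.75, 0, 0, 0, 0, 0, 0], [-0.75, 0, 0, -0.07, 0, 0, 0], [-0.75, 0, 0, -0.25, 0, 0, 0], [-0.75, 0, 0, -0.44, 0, 0, 0], [-0.75, -0.1, 0, -0.44, 0, 0, 0], [-0.75, -0.1, 0, -0.44, 0, 0, 0]]]'

```text
time_s: 22.3
ee_pos: [0.5449, -0.0936, 0.2618]
eef_rot: [0.003, -0.701, 0.713, -0.0]
force: [0.2, -0.9, 0.4]
finger_gap: 0.871
finger_force: 0.0
```

```bash
python3 - <<'E'
from h import *
p,r,s=pose();print(p,inB(p),inC(p),s['force'],s['finger_gap'])
im,d=cap('wrist','w5.png'); find(CU,'wrist',inB)
for c in ['side','scene']:
    cap(c); find(CU,c,inB)
rows([(cw(100,-100,300),down()),(cw(150,20,300),down())])
E
```

```text
[ 0.54491566 -0.09357655  0.26182989] [0.2, 91.2, 261.8] [-12.6, -303.9, 261.8] [ 0.19872307 -0.94435027  0.41693986] 0.8711538512941013
wrist cuff_silver []
wrist cuff_gold []
wrist cuff_copper []
wrist cuff_black [([2.6, 63.1, 162.7], 0.94)]
side cuff_silver []
side cuff_gold [([11.1, 405.7, 43.3], 0.28)]
side cuff_copper [([-0.6, -46.9, 168.7], 0.58)]
side cuff_black [([3.3, 64.0, 164.0], 0.55)]
scene cuff_silver []
scene cuff_gold []
scene cuff_copper [([-0.8, -48.6, 163.3], 0.63), ([0.5, 2.6, -1.6], 0.28)]
scene cuff_black [([2.9, 61.1, 165.7], 0.65)]
[-0.9054, -0.2369, -0.1528] [-0.001, 0.0007, -0.079] 
[-1.4198, -0.3128, -0.1514] [-0.001, 0.0007, -0.079] BAD
```

View pics/w5.png

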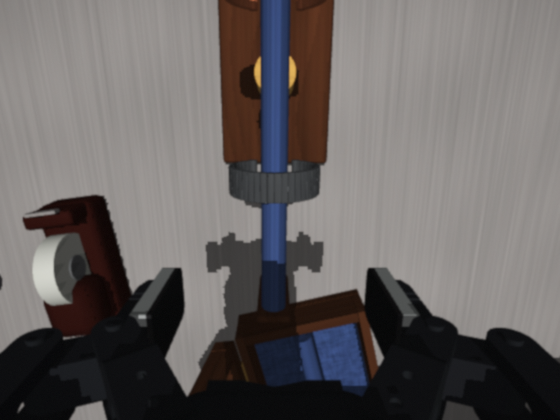

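The black cuff hangs at (275,185), opening down, and the case is empty. Next I'll take the closed fingers behind the lid.

move_arm --series '[[[1, -0.1, -0.03, -0.1, 0, 0, -0.03], [1, -0.3, -0.08, -0.152, 0, 0, -0.06], [1, -0.5, -0.13, -0.152, 0, 0, -0.08], [1, -0.7, -0.18, -0.152, 0, 0, -0.08], [1, -0.9, -0.24, -0.152, 0, 0, -0.08], [1, -1.0, -0.3, -0.152, 0, 0, -0.08], [1, -1.0, -0.35, -0.152, 0, 0, -0.08], [1, -1.0, -0.35, -0.152, 0, 0, -0.08]]]'

```text
time_s: 24.05
ee_pos: [0.6371, 0.1534, 0.2992]
eef_rot: [-0.001, 0.784, -0.62, 0.0]
force: [-0.1, -0.3, -1.1]
finger_gap: -0.006
finger_force: 0.0
```

```bash
python3 - <<'E'
from h import *
p,r,s=pose();print(p,inC(p),s['qpos'],s['finger_gap'])
rows([(cw(165,20,300),down()),(cw(165,20,180),down()),(cw(142,20,180),down())])
E
```

```text
[0.63708369 0.15339994 0.29923453] [133.5, -84.5, 299.2] [ 4.82289579e-01  4.05635476e-01  1.89140530e-01 -7.68629474e-04
 -1.35179944e+00 -2.49317189e-01] -0.0058439076791198166
[-0.4178, -0.127, -0.0022] [-0.0007, 0.0004, 0.0008] 
[-0.4171, -0.1259, 0.4778] [-0.0007, 0.0004, 0.0008] 
[-0.4174, -0.0339, 0.4776] [-0.0007, 0.0004, 0.0008]
```

move_arm --series '[[[1, -0.2, -0.1, 0, 0, 0, 0], [1, -0.4, -0.127, 0, 0, 0, 0], [1, -0.517, -0.127, 0.1, 0, 0, 0], [1, -0.517, -0.126, 0.3, 0, 0, 0], [1, -0.517, -0.126, 0.44, 0, 0, 0], [1, -0.517, -0.126, 0.45, 0, 0, 0], [1, -0.517, -0.126, 0.45, 0, 0, 0]]]'

```text
time_s: 24.92
ee_pos: [0.6387, 0.2866, 0.1898]
eef_rot: [-0.003, 0.784, -0.62, 0.001]
force: [0.9, -0.6, 1.2]
finger_gap: -0.002
finger_force: 0.0
```

```bash
cat >> h.py <<'E'
def cl(th,y=45):
    d=3+6.3*th; c,s=np.cos(th),np.sin(th)
    q=np.array([75,50])+(150-d)*np.array([-c,s])+24*np.array([s,c])+[14.5,8]; return cw(q[0],y,q[1])
E
python3 - <<'E'
from h import *
p,r,s=pose();print(p,inC(p),s['force'])
rows([(cl(t),down()) for t in np.arange(1.75,0.9,-.05)])
E
```

```text
[0.63872172 0.28662434 0.18977996] [165.5, 44.8, 189.8] [ 0.86291529 -0.60321059  1.22957023]
[-0.001, 0.1128, 0.0084] [-0.0019, 0.0006, 0.0008] 
[-0.0011, 0.1387, -0.002] [-0.0019, 0.0006, 0.0008] 
[-0.0012, 0.1651, -0.011] [-0.0019, 0.0006, 0.0008] 
[-0.0013, 0.192, -0.0187] [-0.0019, 0.0006, 0.0008] 
[-0.0013, 0.2194, -0.025] [-0.0019, 0.0006, 0.0008] 
[-0.0014, 0.2471, -0.03] [-0.0019, 0.0006, 0.0008] 
[-0.0015, 0.2751, -0.0336] [-0.0019, 0.0006, 0.0008] 
[-0.0016, 0.3032, -0.0357] [-0.0019, 0.0006, 0.0008] 
[-0.0016, 0.3315, -0.0365] [-0.0019, 0.0006, 0.0008] 
[-0.0017, 0.3599, -0.0358] [-0.0019, 0.0006, 0.0008] 
[-0.0018, 0.3883, -0.0336] [-0.0019, 0.0006, 0.0008] 
[-0.0018, 0.4166, -0.0301] [-0.0019, 0.0006, 0.0008] 
[-0.0019, 0.4447, -0.0251] [-0.0019, 0.0006, 0.0008] 
[-0.0019, 0.4726, -0.0186] [-0.0019, 0.0006, 0.0008] 
[-0.002, 0.5002, -0.0108] [-0.0019, 0.0006, 0.0008] 
[-0.0021, 0.5274, -0.0016] [-0.0019, 0.0006, 0.0008] 
[-0.0021, 0.5542, 0.0091] [-0.0019, 0.0006, 0.0008]
```

move_arm --series '[[[1, 0, 0.06, 0.008, 0, 0, 0], [1, 0, 0.09, 0.008, 0, 0, 0], [1, 0, 0.115, 0.006, 0, 0, 0], [1, 0, 0.14, -0.002, 0, 0, 0], [1, 0, 0.165, -0.011, 0, 0, 0], [1, 0, 0.192, -0.018, 0, 0, 0], [1, 0, 0.22, -0.025, 0, 0, 0], [1, 0, 0.247, -0.03, 0, 0, 0]]]'

```text
time_s: 25.92
ee_pos: [0.577, 0.2727, 0.1949]
eef_rot: [-0.002, 0.785, -0.62, 0.0]
force: [-0.2, 0.6, 0.0]
finger_gap: 0.002
finger_force: 0.3
```

```bash
python3 - <<'E'
from h import *
p,r,s=pose();print(p,inC(p),s['force'])
for c in ['scene','side']: cap(c); find(['lid_edge'],c)
rows([(cl(t),down()) for t in np.arange(1.5,0.7,-.05)])
E
```

```text
[0.5770129  0.27269254 0.19488592] [102.3, 45.3, 194.9] [-0.19254612  0.59197179  0.0085637 ]
scene lid_edge []
side lid_edge [([64.5, -2.6, 198.0], 0.66), ([-0.7, 3.0, 1.1], 0.43)]
[0.0013, -0.0043, -0.0074] [-0.0009, 0.0005, 0.001] 
[0.0012, 0.0237, -0.0109] [-0.0009, 0.0005, 0.001] 
[0.0011, 0.0519, -0.0129] [-0.0009, 0.0005, 0.001] 
[0.001, 0.0802, -0.0136] [-0.0009, 0.0005, 0.001] 
[0.0009, 0.1086, -0.0128] [-0.0009, 0.0005, 0.001] 
[0.0008, 0.1369, -0.0106] [-0.0009, 0.0005, 0.001] 
[0.0007, 0.1652, -0.0069] [-0.0009, 0.0005, 0.001] 
[0.0006, 0.1933, -0.0018] [-0.0009, 0.0005, 0.001] 
[0.0006, 0.2212, 0.0047] [-0.0009, 0.0005, 0.001] 
[0.0005, 0.2488, 0.0126] [-0.0009, 0.0005, 0.001] 
[0.0004, 0.276, 0.022] [-0.0009, 0.0005, 0.001] 
[0.0003, 0.3027, 0.0327] [-0.0009, 0.0005, 0.001] 
[0.0003, 0.3289, 0.0447] [-0.0009, 0.0005, 0.001] 
[0.0002, 0.3546, 0.0582] [-0.0009, 0.0005, 0.001] 
[0.0001, 0.3796, 0.0729] [-0.0009, 0.0005, 0.001] 
[0.0001, 0.4038, 0.0889] [-0.0009, 0.0005, 0.001]
```

move_arm --series '[[[1, 0, 0.024, -0.009, 0, 0, 0], [1, 0, 0.052, -0.012, 0, 0, 0], [1, 0, 0.08, -0.013, 0, 0, 0], [1, 0, 0.109, -0.013, 0, 0, 0], [1, 0, 0.137, -0.011, 0, 0, 0], [1, 0, 0.165, -0.007, 0, 0, 0], [1, 0, 0.193, -0.002, 0, 0, 0], [1, 0, 0.221, 0.005, 0, 0, 0]]]'

```text
time_s: 27.12
ee_pos: [0.5235, 0.26, 0.1936]
eef_rot: [-0.002, 0.785, -0.62, 0.0]
force: [0.9, 0.0, 0.0]
finger_gap: -0.002
finger_force: 0.3
```

```bash
python3 - <<'E'
from h import *
p,r,s=pose();print(p,inC(p),s['force'])
for c in ['side']: cap(c); find(['lid_edge'],c)
rows([(cl(t),down()) for t in np.arange(1.15,0.5,-.05)])
E
```

```text
[0.52350568 0.26000554 0.19362537] [47.3, 45.2, 193.6] [0.91451729 0.03262198 0.02829168]
side lid_edge [([13.0, -2.0, 186.1], 0.7)]
[0.0005, -0.0305, -0.0075] [-0.0007, 0.0005, 0.0011] 
[0.0004, -0.0026, -0.001] [-0.0007, 0.0005, 0.0011] 
[0.0003, 0.0249, 0.0069] [-0.0007, 0.0005, 0.0011] 
[0.0002, 0.0521, 0.0163] [-0.0007, 0.0005, 0.0011] 
[0.0002, 0.0789, 0.027] [-0.0007, 0.0005, 0.0011] 
[0.0001, 0.1051, 0.0391] [-0.0007, 0.0005, 0.0011] 
[0.0, 0.1307, 0.0525] [-0.0007, 0.0005, 0.0011] 
[-0.0, 0.1557, 0.0673] [-0.0007, 0.0005, 0.0011] 
[-0.0001, 0.1799, 0.0833] [-0.0007, 0.0005, 0.0011] 
[-0.0002, 0.2034, 0.1005] [-0.0007, 0.0005, 0.0011] 
[-0.0002, 0.226, 0.119] [-0.0007, 0.0005, 0.0011] 
[-0.0003, 0.2477, 0.1386] [-0.0007, 0.0005, 0.0011] 
[-0.0003, 0.2684, 0.1593] [-0.0007, 0.0005, 0.0011]
```

move_arm --series '[[[1, 0, 0.025, 0.007, 0, 0, 0], [1, 0, 0.052, 0.016, 0, 0, 0], [1, 0, 0.079, 0.027, 0, 0, 0], [1, 0, 0.105, 0.039, 0, 0, 0], [1, 0, 0.131, 0.053, 0, 0, 0], [1, 0, 0.156, 0.067, 0, 0, 0], [1, 0, 0.18, 0.083, 0, 0, 0], [1, 0, 0.203, 0.1, 0, 0, 0]]]'

```text
time_s: 28.22
ee_pos: [0.4742, 0.2483, 0.1683]
eef_rot: [-0.002, 0.785, -0.62, 0.0]
force: [-0.2, 0.9, 0.4]
finger_gap: 0.003
finger_force: 0.4
```

```bash
python3 - <<'E'
from h import *
p,r,s=pose();print(p,inC(p),s['force'])
for c in ['side']: cap(c); find(['lid_edge'],c)
rows([(cl(t),down()) for t in np.arange(.75,0.05,-.05)])
E
```

```text
[0.47420835 0.24826847 0.16828351] [-3.4, 45.0, 168.3] [-0.19282021  0.93446665  0.37757514]
side lid_edge [([-33.1, -2.2, 147.8], 0.64)]
[-0.0006, -0.0233, -0.0189] [-0.0005, 0.0004, 0.001] 
[-0.0007, 0.0002, -0.0016] [-0.0005, 0.0004, 0.001] 
[-0.0007, 0.0228, 0.0169] [-0.0005, 0.0004, 0.001] 
[-0.0008, 0.0445, 0.0365] [-0.0005, 0.0004, 0.001] 
[-0.0008, 0.0652, 0.0572] [-0.0005, 0.0004, 0.001] 
[-0.0009, 0.0848, 0.079] [-0.0005, 0.0004, 0.001] 
[-0.0009, 0.1034, 0.1018] [-0.0005, 0.0004, 0.001] 
[-0.0009, 0.1209, 0.1256] [-0.0005, 0.0004, 0.001] 
[-0.001, 0.1372, 0.1502] [-0.0005, 0.0004, 0.001] 
[-0.001, 0.1522, 0.1758] [-0.0005, 0.0004, 0.001] 
[-0.001, 0.166, 0.2021] [-0.0005, 0.0004, 0.001] 
[-0.001, 0.1784, 0.2291] [-0.0005, 0.0004, 0.001] 
[-0.001, 0.1895, 0.2567] [-0.0005, 0.0004, 0.001] 
[-0.001, 0.1992, 0.285] [-0.0005, 0.0004, 0.001]
```

move_arm --series '[[[1, 0, 0.023, 0.017, 0, 0, 0], [1, 0, 0.045, 0.037, 0, 0, 0], [1, 0, 0.065, 0.057, 0, 0, 0], [1, 0, 0.085, 0.079, 0, 0, 0], [1, 0, 0.103, 0.102, 0, 0, 0], [1, 0, 0.121, 0.126, 0, 0, 0], [1, 0, 0.137, 0.15, 0, 0, 0], [1, 0, 0.152, 0.176, 0, 0, 0]]]'

```text
time_s: 29.32
ee_pos: [0.4376, 0.2397, 0.1239]
eef_rot: [-0.002, 0.785, -0.62, 0.0]
force: [-0.1, 0.4, 0.5]
finger_gap: 0.0
finger_force: 0.4
```

```bash
python3 - <<'E'
from h import *
p,r,s=pose();print(p,inC(p),s['force'])
for c in ['side']: cap(c); find(['lid_edge'],c)
rows([(cl(t),down()) for t in [.3,.25,.2,.15,.1,.06,.03,0.003,-.02,-.04]])
E
```

```text
[0.43756289 0.23968457 0.12394459] [-41.0, 45.0, 123.9] [-0.06064281  0.43988089  0.53667441]
side lid_edge [([-65.4, -5.5, 96.5], 0.74)]
[-0.0015, 0.0006, -0.0017] [-0.0004, 0.0002, 0.0009] 
[-0.0016, 0.0143, 0.0246] [-0.0004, 0.0002, 0.0009] 
[-0.0016, 0.0268, 0.0516] [-0.0004, 0.0002, 0.0009] 
[-0.0016, 0.0378, 0.0793] [-0.0004, 0.0002, 0.0009] 
[-0.0016, 0.0475, 0.1075] [-0.0004, 0.0002, 0.0009] 
[-0.0016, 0.0543, 0.1305] [-0.0004, 0.0002, 0.0009] 
[-0.0016, 0.0587, 0.1479] [-0.0004, 0.0002, 0.0009] 
[-0.0016, 0.0622, 0.1637] [-0.0004, 0.0002, 0.0009] 
[-0.0016, 0.0649, 0.1773] [-0.0004, 0.0002, 0.0009] 
[-0.0016, 0.067, 0.1891] [-0.0004, 0.0002, 0.0009]
```

move_arm --series '[[[1, 0, 0.013, 0.024, 0, 0, 0], [1, 0, 0.025, 0.047, 0, 0, 0], [1, 0, 0.035, 0.07, 0, 0, 0], [1, 0, 0.043, 0.092, 0, 0, 0], [1, 0, 0.048, 0.11, 0, 0, 0], [1, 0, 0.053, 0.124, 0, 0, 0], [1, 0, 0.056, 0.133, 0, 0, 0], [1, 0, 0.057, 0.138, 0, 0, 0]]]'

```text
time_s: 30.42
ee_pos: [0.4243, 0.2366, 0.09]
eef_rot: [-0.002, 0.785, -0.62, 0.001]
force: [1.1, -0.6, 3.9]
finger_gap: -0.003
finger_force: 1.7
```

```bash
python3 - <<'E'
from h import *
p,r,s=pose();print(p,inC(p),s['force'])
for c in ['side','scene']: cap(c); find(['lid_edge'],c)
rows([(cl(t),down()) for t in [.06,.03,0.003,-.02,-.04]])
E
```

```text
[0.42426902 0.23658959 0.09001601] [-54.7, 45.1, 90.0] [ 1.11540647 -0.55149206  3.89234634]
side lid_edge [([-69.8, -3.9, 57.4], 0.72)]
scene lid_edge [([-74.3, 1.3, 62.3], 0.69)]
[0.0003, 0.0026, -0.0033] [-0.0012, 0.0006, 0.001] 
[0.0004, 0.0071, 0.0141] [-0.0012, 0.0006, 0.001] 
[0.0004, 0.0107, 0.0299] [-0.0012, 0.0006, 0.001] 
[0.0004, 0.0134, 0.0434] [-0.0012, 0.0006, 0.001] 
[0.0004, 0.0155, 0.0552] [-0.0012, 0.0006, 0.001]
```

move_arm --series '[[[1, 0, 0.005, 0.008, 0, 0, 0], [1, 0, 0.007, 0.014, 0, 0, 0], [1, 0, 0.009, 0.02, 0, 0, 0], [1, 0, 0.01, 0.026, 0, 0, 0], [1, 0, 0.011, 0.032, 0, 0, 0], [1, 0, 0.012, 0.037, 0, 0, 0], [1, 0, 0.013, 0.041, 0, 0, 0], [1, 0, 0.013, 0.041, 0, 0, 0]]]'

```text
time_s: 31.62
ee_pos: [0.4205, 0.2354, 0.081]
eef_rot: [-0.001, 0.785, -0.62, 0.001]
force: [-4.9, -1.7, 14.4]
finger_gap: -0.001
finger_force: 7.4
```

```bash
python3 - <<'E'
from h import *
p,r,s=pose();print(p,inC(p),s['force'])
for c in ['side','scene']: cap(c); find(['lid_edge','button'],c)
E
```

```text
[0.42050559 0.23536911 0.08100037] [-58.6, 44.7, 81.0] [-4.89580088 -1.71800615 14.41035849]
side lid_edge [([-72.6, -6.3, 51.7], 0.55)]
side button []
scene lid_edge [([-18.5, -335.4, 161.9], 0.46)]
scene button [([-107.1, 1.3, 44.2], 0.4)]
```

move_arm --series '[[[1, 0, 0, 0.008, 0, 0, 0], [1, 0, 0, 0.012, 0, 0, 0], [1, 0, 0, 0.012, 0, 0, 0], [1, 0, 0, -0.01, 0, 0, 0], [1, 0, 0, -0.03, 0, 0, 0], [1, 0, 0, -0.05, 0, 0, 0], [1, 0, 0, -0.05, 0, 0, 0]]]'

```text
time_s: 32.8
ee_pos: [0.4209, 0.2358, 0.092]
eef_rot: [-0.002, 0.785, -0.62, 0.0]
force: [-0.4, -0.1, -0.0]
finger_gap: -0.002
finger_force: 0.0
```

```bash
python3 - <<'E'
from h import *
p,r,s=pose();print(p,inC(p),s['force'])
for c in ['side','scene']: cap(c); find(['lid_edge'],c)
im,d=cap('side'); q=RC.inv().apply((cloud('side',d)-C0).reshape(-1,3))*1000
m=(d.ravel()>0)&(q[:,0]>-74)&(q[:,0]<-60)&(q[:,1]<120)&(q[:,1]>60)&(q[:,2]>40)&(q[:,2]<120); print(np.percentile(q[m][:,2],[20,50,80]).round(1),m.sum())
E
```

```text
[0.4208895  0.23576305 0.09196491] [-58.2, 45.0, 92.0] [-0.44805111 -0.10331617 -0.01969105]
side lid_edge [([-75.2, -5.0, 49.4], 0.77), ([215.8, -261.0, -2.9], 0.59)]
scene lid_edge [([-76.3, 1.8, 49.9], 0.96)]
[52.  70.6 74. ] 106
```

move_arm --series '[[[1, 0, 0, -0.1, 0, 0, 0], [1, 0, 0, -0.3, 0, 0, 0], [1, 0, 0, -0.5, 0, 0, 0], [1, 0, 0.1, -0.7, 0, 0, 0], [1, 0, 0.1, -0.8, 0, 0, 0], [1, 0, 0.1, -0.8, 0, 0, 0], [1, 0, 0.1, -0.8, 0, 0, 0]]]'

```text
time_s: 33.92
ee_pos: [0.3954, 0.2291, 0.2907]
eef_rot: [-0.001, 0.785, -0.62, 0.0]
force: [0.5, -0.4, -0.3]
finger_gap: -0.0
finger_force: 0.0
```

```bash
python3 - <<'E'
from h import *
cap('side','e_side.png'); find(['lid_edge'],'side'); find(CU,'side',inB)
im,d=cap('scene'); find(['lid_edge'],'scene'); find(CU,'scene',inB)
for l in ['tape','bowl','reader']: print(l,[np.round(x['centre'],3) for c in ['scene','side'] for x in optics.pinpoint(l,c)[:1]])
cv2.imwrite('pics/e_scene.png',cv2.resize(cv2.cvtColor(im,cv2.COLOR_RGB2BGR)[140:310,110:430],None,fx=2.4,fy=2.4,interpolation=cv2.INTER_CUBIC))
E
```

```text
side lid_edge [([-72.7, -6.0, 48.3], 0.91), ([75.2, -1.9, 45.7], 0.35)]
side cuff_silver []
side cuff_gold [([-104.7, 716.7, -1.1], 0.66)]
side cuff_copper []
side cuff_black []
scene lid_edge [([-73.9, 0.8, 50.6], 0.96), ([-203.2, -691.2, 1.6], 0.39)]
scene cuff_silver []
scene cuff_gold []
scene cuff_copper [([-1.3, -51.3, 163.6], 0.41)]
scene cuff_black [([1.6, 63.2, 164.8], 0.69)]
tape [array([ 0.758, -0.001,  0.002]), array([ 0.76 , -0.001, -0.002])]
bowl [array([0.454, 0.529, 0.001]), array([ 0.456,  0.532, -0.003])]
reader [array([ 0.45 , -0.512,  0.001]), array([ 0.454, -0.514, -0.003])]
```

View pics/e_scene.png

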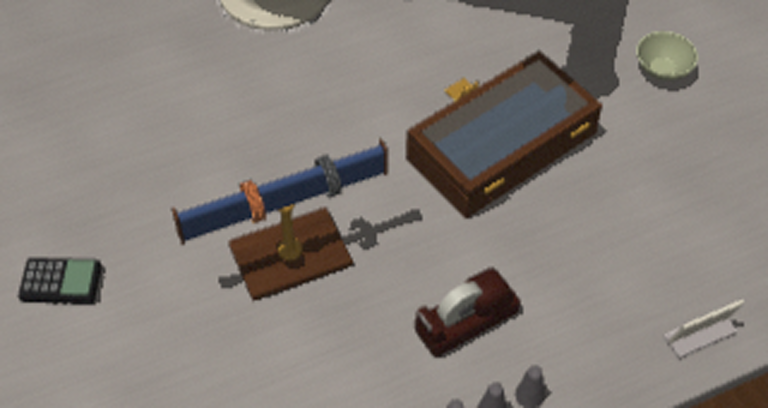

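The picture shows the copper cuff (253,200) and the black cuff (328,173) hanging apart on the bar. The lid is shut on an empty case, and the tape dispenser, bowl and reader are where they started.

```bash
python3 -c "
from plant import robot
print(robot.close_job())"
```

```text
the job is handed in; nothing more can be done
None
```

Job handed in: I laid the lid back on its stop, hung both cuffs that were there (copper and black) well apart on the bar with their openings down, and closed the lid, which stayed shut when released; the tape, bowl and reader had not moved.

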